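# Clamp a gas-valve body in the torque-knob fixture

### The arm

A 6-joint arm with a two-finger parallel gripper is mounted at the origin on the work surface. World frame = base frame: x ahead of the robot, y to its left, z up, the work surface at z = 0. Lengths are in m, angles in degrees, forces in N, time in s.
With the tool pointing down it reaches from about 0.425 to 1.125 m from the base axis. Payload 14.9 kg.
Tool frame: the origin (TCP) lies on the centre line of the jaws, within the pads' length; the fingertips stand 8 mm ahead of it and the grasp point (between the pads) lies 11 mm behind it; z points along the fingers, y is the direction in which the jaws open and shut (so a half turn about z gives the same grasp; the last joint's range is limited). The gripper opens to 91 mm and grips with 3 to 60 N. Pads are 32 mm wide; open, the fingers measure 118 mm over their backs; the gripper's body (76 mm by 178 mm) begins 60 mm behind the grasp point.
Start: joints at [-79.085, 21.709, 99.362, -0, 58.929, -1.908], TCP at [0.155, -0.683, 0.222] pointing down, gripper open.
Joint ranges: [-158.91, 158.91], [-42.39, 125.64], [0.06, 152.35], [-60.88, 240.88], [17.5, 164.5], [-176.32, 176.32]. Speed limits (degrees/s): [108.29, 108.29, 136.94, 180, 180, 180].

### API

Orientations are given as a 3x3 rotation matrix whose columns are the frame's x, y, z axes.
In Python, from cell import ctrl gives the robot as it stands.
- The arm moves only by the tool drive_tool, never from a script. Its argument "commands" is a list of rows, each a list of 7 numbers: the shift along the tool's x, y, z in mm, then the turn, a rotation vector about the tool's x, y, z in rad, then the closure, from 0 (fully open) to 1 (shut). A call has exactly 5 rows; each row is the pose to reach, as a shift and turn from the pose commanded when the call began, along the tool's axes at that moment; what a row does not reach only later rows make up. A row lasts 1/8 s, in which the tool goes at most 62.5 mm and 10.7 degrees, less where a joint would pass 70% of its speed; a pose out of reach is approached as far as the arm can. A call with a gripper value outside its range is refused whole. The fingers move at their own pace and stop on an object; "grip_force" is the grip in N (left out, the last holds). Time passes only in rows, so rows that repeat a pose let the fingers close, or fill a call up. It gives the time, the measured TCP pose, the force and the opening at its end, in the units of the state.
- ctrl.get_state(): the state, without advancing time (a new reading comes with each control period).
- ctrl.read_camera(name): name is "scene" or "top"; returns a dict with "frame" (420x560x3 uint8, red, green, blue), "vertical_fov" (degrees; the focal length in pixels is half the picture's height over the tangent of half this angle, whatever the lens; pixels are square), "cx", "cy" (the principal point, pixels), "rvec" (rotation vector, rad) and "tvec" (3), from world to camera coordinates, as OpenCV has them. Camera axes: x right, y down, z forward; pixel columns grow to the right and rows downward; lengths in m; the calibration is good to about 2 mm. A picture is of the moment at which its call begins. There is no depth.
- ctrl.job_done(): hands the job in, once; it reports no verdict.
The state is a dict: "clock": time; "joints": joint angles; "qvel": joint speeds; "tau": joint torques, N m; "tcp_pos": TCP position; "eef_rot": TCP orientation; "contact_force": force on the tool from outside, world axes, zero at the start; "ft_torque": the same for the moment, N m; "gripper_width": finger opening in m.
Only numpy, scipy, OpenCV 4.12 (cv2) and the standard library are available. Lean on these libraries where they do the work, as an engineer would, in place of code of your own. Each camera call takes 0.05 s, during which the arm holds its last target.

### The job

Set the brass valve body upright in the nest of the clamping fixture, its flat sides between the two low guides, and let go of it. Then turn the black knob clockwise (seen from above) until its slip clutch clicks, that is, gives way under your hand, and stop there, leaving the valve clamped and the knob clicked over: past the click the knob goes solid and turning on would crush the valve. Leave the other things on the bench alone.

Things in the scene. Friction and masses are not known exactly. Their poses are not given: they have to be found in the camera images.
- valve_mid (a point): Loose brass gas-valve body, 0.3 to 0.65 kg, standing on the bench left of the fixture: block 40 (its x) x 50 (its y) x 46 mm high, round neck on top (24 mm across, flange 32 mm at its head), 70 mm high in all. The point is its middle, 35 mm above its underside on its upright axis; z up. Grip it across its 40 mm sides.
- fixture: Clamping fixture fixed to the bench. Origin on the bench under the nest's middle; y the clamping direction, z up. Aluminium bed 120 mm in x, y = -152 to +80 mm, top 18 mm high. From +y to -y: end stop, nest, moving dark steel jaw (44 mm wide, 35 mm above the bed), grey drive housing (80 x 70 mm, top 60 mm high, centred at y = -115 mm) with collar and knob on top.
- nest (a point): Middle of the nest on the bed's top, axes as the fixture's. The valve's underside comes here, its y along this y (either way round). Two guides, 8 mm high, 36 mm long, with sloped tops, leave about 45 mm in x for its 40 mm. Jaw and end stop are set differently each time and leave 3.5 to 8 mm in y at each end of a valve centred here.
- end_stop: Dark steel end stop on the nest's +y side, 44 x 22 x 35 mm, axes as the fixture's; origin at the middle of the lower edge of the face that the valve is clamped against, on the bed.
- knob_grip (a point): On the upright axis of the black knob at grip height, 103 mm above the bench. Bar grip 46 mm (its x) x 14 mm (its y), 78 to 119 mm above the bench, on a round skirt 46 mm across, with a white nose on its -x side. z up. Clockwise drives the jaw by rack and pinion to +y, pushing the valve onto the end stop. The drive stays where it is left.
- housing_top (a point): Middle of the housing's top, axes as the fixture's. Knob's feel: 0.2 to 0.3 N m of friction (either sign at rest) until the valve is clamped; then the clutch slips: 0.36 N m of spring torque back, falling evenly over 0.30 rad to zero (over centre: the click), then 0.10 rad of snapping on to a solid stop. Let go before the click, it springs back. 0.7 to 1.3 rad in all.
- collar_top (a point): Middle of the top of the aluminium collar (66 mm across) under the knob, 68 mm above the bench; it turns with the jaw's drive. Its x axis lies along the knob's at the start; the knob takes it along until the clutch slips, so the angle between them is the slip. Two small dark ridges show where the knob's nose stands before and after the click.
- sleeve: Bystander: brass sleeve standing on the bench to the right, 32 mm across, 60 mm high; origin at its underside.
- driver: Bystander: screwdriver with a black handle lying at the far left.
- bin: Bystander: open blue parts bin 120 x 180 x 70 mm with copper pieces, at the far right; origin at its underside.

How it is judged (in metres and radians):
On the way, in this order (a step that is already met when the one before it is completed fails the run):
1. the valve body stands in the nest, upright and let go, before the clutch has slipped (x of valve_mid in the frame of fixture between -0.005 and 0.005 m and y of valve_mid in the frame of fixture between -0.011 and 0.011 m and z of valve_mid in the frame of fixture between 0.049 and 0.057 m and angle between valve_mid's own z axis and vertical below 0.06 rad and angle between the y axis of valve_mid and the y axis of fixture, either way round below 0.1 rad and contact force between the fingers and valve below 0.1 N and angle between the x axis of knob_grip and the x axis of collar_top, either way round below 0.15 rad), for 0.2 s.
2. the clutch has clicked over with the valve pressed on the end stop (x of valve_mid in the frame of fixture between -0.005 and 0.005 m and y of valve_mid in the frame of fixture between -0.011 and 0.011 m and z of valve_mid in the frame of fixture between 0.049 and 0.057 m and angle between valve_mid's own z axis and vertical below 0.06 rad and angle between the y axis of valve_mid and the y axis of fixture, either way round below 0.1 rad and angle between the x axis of knob_grip and the x axis of collar_top, either way round above 0.28 rad and contact force between end_stop and valve above 1 N), for 0.1 s.
At the end, for the whole second after the job is handed in: The valve stands in the nest (within 5 mm across and 11 mm along the nest's middle, underside on the bed within 4 mm, upright within 0.06 rad, in line within 0.10 rad), at rest, pressed on the end stop with more than 1 N, and the knob has clicked over, at least 0.28 rad past the collar (all of step 2 and linear speed of valve below 0.01 m/s); the robot touches nothing.
It fails at once if the valve is over-tightened (pressed on the end stop with over 45 N) (contact force between end_stop and valve above 45 N).
It fails at once if a bystander is moved by more than 20 mm (distance of any of sleeve, driver, bin from where it was at the start of the episode above 0.02 m).
It also fails if it takes over 64 s, if anything falls off the work surface, if the arm or the gripper's body presses on something with over 40 N, if the wrist force passes 120 N, or if a joint passes its speed limit or range.

## Working session

There is one attempt and no reset: what is moved stays moved. The work goes in short steps, Python scripts to look and compute and a tool call to move; the robot and the scene stay as the last step left them, time stands still between calls to the robot, and variables do not carry over. Pictures are saved under pics/ and viewed, and the job is handed in when it is done.

Besides the shell and the picture viewer there is one more tool, called after "Call:" as name([rows], argument=value, ...), one row to a line, values as JSON. drive_tool: Moves the arm, as the interface text tells. Its arguments: {"type":"object","properties":{"commands":{"type":"array","items":{"type":"array","items":{"type":"number"}}},"grip_force":{"type":"number"}},"required":["commands"]}

```bash
mkdir -p pics; ls; python3 - <<'E'
from cell import ctrl
import cv2
s=ctrl.get_state();print(s)
for n in("scene","top"):
    c=ctrl.read_camera(n);cv2.imwrite(f"pics/{n}0.png",c["frame"][:,:,::-1]);print(n,{k:v for k,v in c.items() if k!="frame"})
E
```

```text
pics
{'clock': 0.0, 'joints': array([-7.90831503e+01,  2.17383879e+01,  9.93970589e+01,  1.92015551e-03,
        5.89271178e+01, -1.90814705e+00]), 'qvel': array([-0.01179088, -0.09356328, -0.01368392,  0.03915569,  0.06456963,
       -0.0135984 ]), 'tau': array([-1.38915126e-03, -7.63728547e+01, -4.34376884e+01,  6.50125276e-02,
        4.24986659e-02, -1.15051880e-04]), 'tcp_pos': array([ 0.15530594, -0.68214709,  0.22127726]), 'eef_rot': array([[ 9.75056454e-01,  2.21956932e-01, -1.78614714e-04],
       [ 2.21956994e-01, -9.75055861e-01,  1.07763278e-03],
       [ 6.50287409e-05, -1.09039758e-03, -9.99999403e-01]]), 'contact_force': array([-0.23461156, -0.74073263, -0.63762428]), 'ft_torque': array([ 0.04079535, -0.04808246,  0.01635545]), 'gripper_width': 0.09122058891177134}
scene {'vertical_fov': 52.836774635170926, 'cx': 276.79951585790803, 'cy': 211.63367119144098, 'rvec': array([ 1.14686047,  2.33731975, -1.01061533]), 'tvec': array([ 0.32496487, -0.21235302,  1.37182903])}
top {'vertical_fov': 56.04830158152078, 'cx': 280.4308274722549, 'cy': 208.62801719121447, 'rvec': array([ 2.1998464 , -2.17973521,  0.07053988]), 'tvec': array([-0.00777359,  0.53829544,  0.84195994])}
```

View pics/scene0.png

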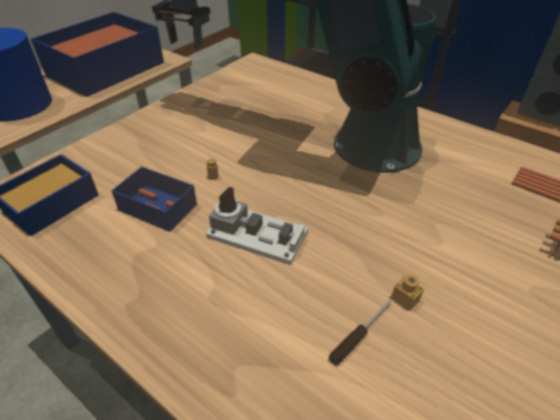

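View pics/top0.png

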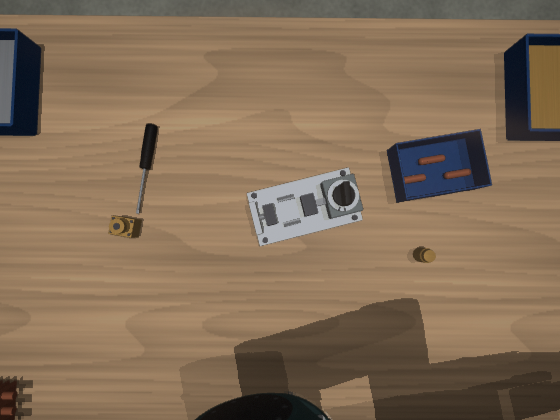

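```bash
cat > h.py <<'E'
import cv2,numpy as np
from cell import ctrl
def cam(n,save=None):
    c=ctrl.read_camera(n)
    if save: cv2.imwrite(save,c["frame"][:,:,::-1])
    return c
def K(c):
    f=c["frame"].shape[0]/2/np.tan(np.radians(c["vertical_fov"]/2))
    return np.array([[f,0,c["cx"]],[0,f,c["cy"]],[0,0,1]])
def ray(c,p):
    R=cv2.Rodrigues(c["rvec"])[0];o=-R.T@c["tvec"]
    d=R.T@np.linalg.inv(K(c))@np.array([p[0],p[1],1.]);return o,d
def at(c,p,z):
    o,d=ray(c,p);return (o+d*(z-o[2])/d[2])
def proj(c,P):
    return cv2.projectPoints(np.atleast_2d(np.array(P,float)),c["rvec"],c["tvec"],K(c),None)[0][:,0]
def crop(c,x0,y0,x1,y1,s,fn):
    cv2.imwrite(fn,cv2.resize(c["frame"][y0:y1,x0:x1,::-1],None,fx=s,fy=s,interpolation=cv2.INTER_CUBIC))
E
python3 - <<'E'
from h import *
c=cam("top");crop(c,240,160,370,255,6,"pics/tf.png");crop(c,90,195,160,255,8,"pics/tv.png")
s=cam("scene");crop(s,195,175,325,270,6,"pics/sf.png");crop(s,370,260,440,320,8,"pics/sv.png")
for k in(c,s):print(ray(k,(280,210))[0])
E
```

```text
[ 0.48403267 -0.00210066  0.87431511]
[1.10221873 0.44548374 0.78693644]
```

View pics/tf.png

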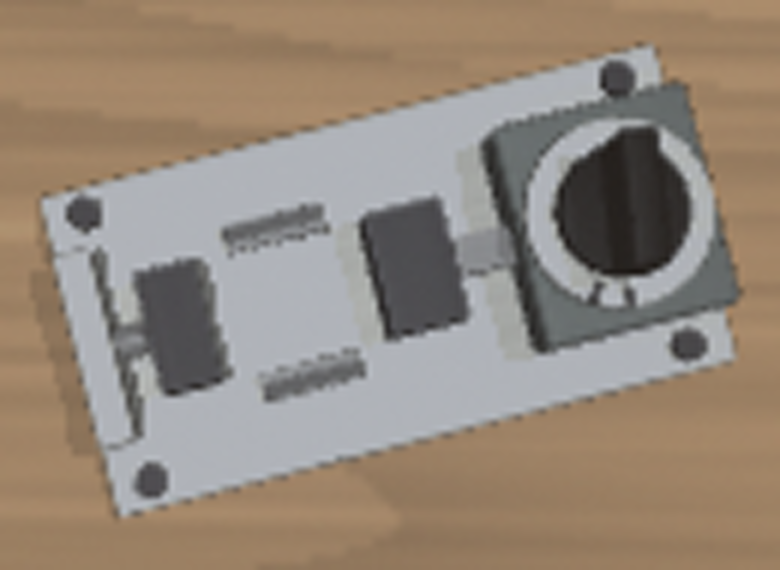

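View pics/tv.png

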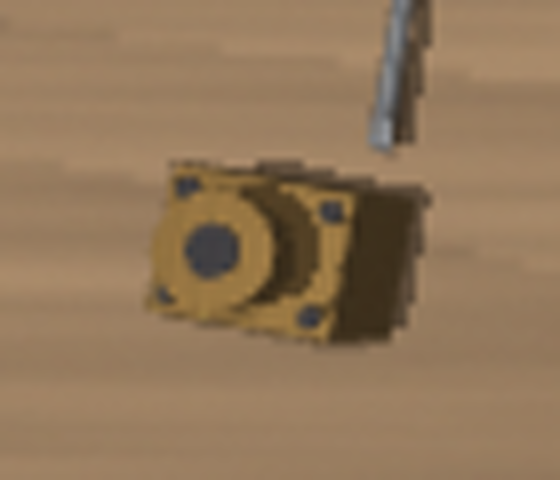

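View pics/sf.png

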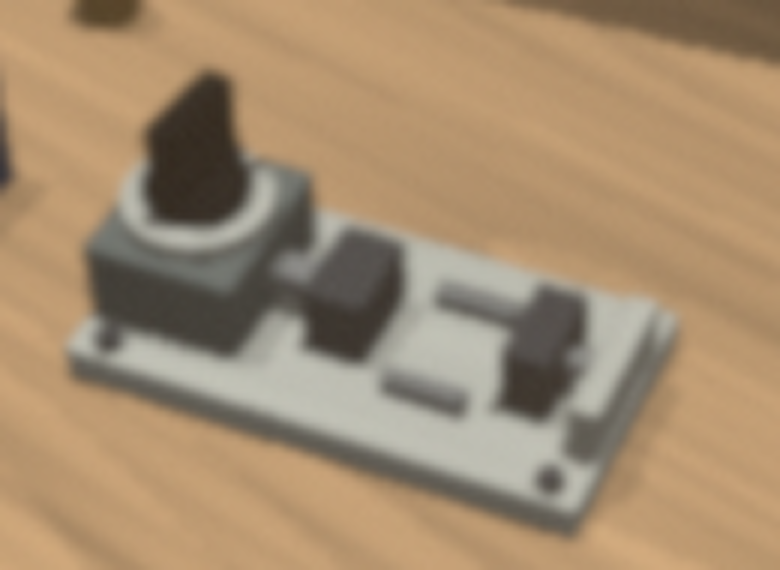

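View pics/sv.png

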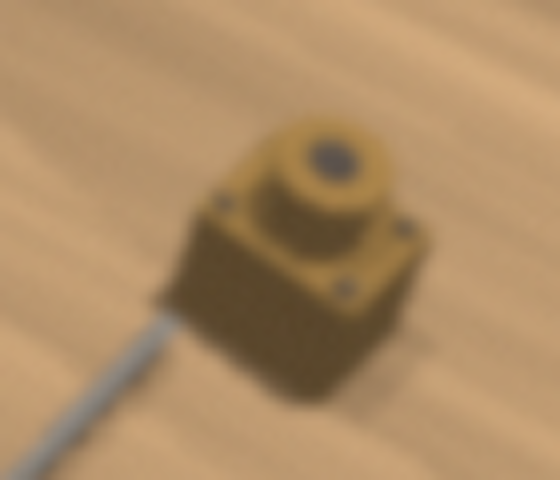

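```bash
python3 - <<'E'
from h import *
c=cam("top");s=cam("scene");np.set_printoptions(precision=4,suppress=True)
U=lambda p,k,o:((p[0]+.5)/k-.5+o[0],(p[1]+.5)/k-.5+o[1])
f=lambda p:U(p,6,(240,160)); v=lambda p:U(p,8,(90,195))
fs=lambda p:U(p,6,(195,175)); vs=lambda p:U(p,8,(370,260))
H=np.array([at(c,f(p),.018) for p in[(84,214),(617,79),(689,344),(151,480)]])
print("holes",H, H.mean(0))
ang=lambda d:np.degrees(np.arctan2(d[1],d[0]))
print([ang(d) for d in(H[0]-H[1],H[3]-H[2])],"x:",[ang(d) for d in(H[0]-H[3],H[1]-H[2])],[np.linalg.norm(H[0]-H[1]),np.linalg.norm(H[0]-H[3])])
B=np.array([at(c,f(p),.018) for p in[(42,198),(652,45),(735,362),(118,517)]]);print("bed",B.mean(0),[np.linalg.norm(B[i]-B[i-1]) for i in range(4)],[ang(d) for d in(B[0]-B[1],B[3]-B[2])])
# scene holes: near right, near left
print("scene holes",[at(s,fs(p),.018) for p in[(550,480),(107,340)]])
J=np.array([at(c,f(p),.053) for p in[(362,216),(438,198),(467,318),(390,339)]]);print("jaw",J,J.mean(0))
E_=np.array([at(c,f(p),.053) for p in[(133,270),(205,258),(230,375),(165,395)]]);print("stop",E_,E_.mean(0))
print("collar",at(c,f((620,213)),.068))
V=np.array([at(c,v(p),.046) for p in[(172,163),(352,195),(330,343),(150,308)]]);print("valve",V,V.mean(0),[np.linalg.norm(V[i]-V[i-1]) for i in range(4)],[ang(d) for d in(V[0]-V[1],V[3]-V[2])],[ang(d) for d in(V[0]-V[3],V[1]-V[2])])
h=np.array([at(c,v(p),.046) for p in[(187,186),(332,211),(310,316),(163,295)]]);print("vholes",h.mean(0),ang(h[0]-h[1]),ang(h[3]-h[2]))
print("neck top",at(c,v((213,250)),.070),"scene",at(s,vs((335,160)),.070))
print("driver tip",at(c,v((382,140)),.006))
E
```

```text
holes [[ 0.567   0.0559  0.018 ]
 [ 0.6182 -0.1377  0.018 ]
 [ 0.5217 -0.1637  0.018 ]
 [ 0.4709  0.0305  0.018 ]] [ 0.5444 -0.0538  0.018 ]
[np.float64(104.81731014050011), np.float64(104.67812959620554)] x: [np.float64(14.835729158545474), np.float64(15.083621277694041)] [np.float64(0.20031929490754635), np.float64(0.09941076216861747)]
bed [ 0.5441 -0.0543  0.018 ] [np.float64(0.11879926220619907), np.float64(0.22928014575111655), np.float64(0.11924477765437166), np.float64(0.22997543590183916)] [np.float64(104.69437838959593), np.float64(104.58226764958832)]
scene holes [array([0.563 , 0.0539, 0.018 ]), array([ 0.6149, -0.1405,  0.018 ])]
jaw [[ 0.5638 -0.0433  0.053 ]
 [ 0.5703 -0.0697  0.053 ]
 [ 0.5285 -0.08    0.053 ]
 [ 0.521  -0.0533  0.053 ]] [ 0.5459 -0.0616  0.053 ]
stop [[0.5442 0.0363 0.053 ]
 [0.5486 0.0113 0.053 ]
 [0.508  0.0022 0.053 ]
 [0.5008 0.0246 0.053 ]] [0.5254 0.0186 0.053 ]
collar [ 0.5642 -0.1308  0.068 ]
valve [[0.5199 0.3528 0.046 ]
 [0.512  0.3053 0.046 ]
 [0.4732 0.3097 0.046 ]
 [0.4819 0.3571 0.046 ]] [0.4968 0.3312 0.046 ] [np.float64(0.038285618781855706), np.float64(0.048164866315207736), np.float64(0.039031553454556764), np.float64(0.04818462969526647)] [np.float64(80.4784663768732), np.float64(79.59113471132528)] [np.float64(-6.565297071575743), np.float64(-6.6012869032687815)]
vholes [0.4968 0.332  0.046 ] 80.77775882788065 82.43337498481058
neck top [0.4968 0.3313 0.07  ] scene [0.4935 0.3312 0.07  ]
driver tip [0.5286 0.3123 0.006 ]
```

```bash
cat >> h.py <<'E'
from scipy.spatial.transform import Rotation as Ro
def rot(phi):
    a=np.radians(phi);return np.array([[np.cos(a),np.sin(a),0],[np.sin(a),-np.cos(a),0],[0,0,-1.]])
def go(P,phi):
    s=ctrl.get_state();R=s["eef_rot"]
    d=R.T@(np.array(P)-s["tcp_pos"])*1000; r=Ro.from_matrix(R.T@rot(phi)).as_rotvec()
    print("t",s["clock"],"tcp",s["tcp_pos"].round(4),"phi",round(np.degrees(np.arctan2(R[1,0],R[0,0])),2),"j",s["joints"].round(1),"w",round(s["gripper_width"],4),"F",s["contact_force"].round(2),"M",s["ft_torque"].round(3))
    print("shift",d.round(1),"turn",r.round(4))
E
python3 -c "
from h import *
go((.55,-.2,.222),81.5)"
```

```text
t 0.3 tcp [ 0.1553 -0.6824  0.2217] phi 12.82 j [-79.1  21.7  99.4   0.   58.9  -1.9] w 0.091 F [ 0.4  -0.52  0.33] M [ 0.033  0.006 -0.049]
shift [ 4.919e+02 -3.828e+02 -1.000e-01] turn [-4.0000e-04 -3.0000e-04 -1.1987e+00]
```

Call:
drive_tool([
  [492,-383,0,0,0,-1.2,0],
  [492,-383,0,0,0,-1.2,0],
  [492,-383,0,0,0,-1.2,0],
  [492,-383,0,0,0,-1.2,0],
  [492,-383,0,0,0,-1.2,0],
], grip_force=40)

```text
clock: 0.92
tcp_pos: [0.3542, -0.439, 0.2221]
eef_rot: [[0.393, 0.92, 0.0], [0.92, -0.393, -0.0], [-0.0, 0.0, -1.0]]
contact_force: [0.7, -1.2, -1.1]
gripper_width: 0.0913
```

```bash
python3 -c "
from h import *
go((.52,-.1,.222),81.5)"
```

```text
t 0.925 tcp [ 0.3542 -0.439   0.2221] phi 66.88 j [-53.5   9.5 115.3   0.   55.2 -30.4] w 0.0913 F [ 0.72 -1.18 -1.12] M [-0.037 -0.1   -0.007]
shift [3.769e+02 1.930e+01 1.000e-01] turn [ 3.000e-04  2.000e-04 -2.553e-01]
```

Call:
drive_tool([
  [377,19,0,0,0,-0.255,0],
  [377,19,0,0,0,-0.255,0],
  [377,19,0,0,0,-0.255,0],
  [377,19,0,0,0,-0.255,0],
  [377,19,0,0,0,-0.255,0],
])

```text
clock: 1.55
tcp_pos: [0.4926, -0.1587, 0.2223]
eef_rot: [[0.154, 0.988, 0.001], [0.988, -0.154, -0.0], [-0.0, 0.001, -1.0]]
contact_force: [0.9, -1.2, -0.4]
gripper_width: 0.0911
```

```bash
python3 -c "
from h import *
go((.4951,.3312,.16),81.5)"
```

```text
t 1.55 tcp [ 0.4926 -0.1587  0.2223] phi 81.14 j [-20.4   5.1 120.4   0.   54.5 -11.6] w 0.0911 F [ 0.86 -1.25 -0.42] M [-0.05  -0.091  0.006]
shift [484.5 -73.   62.1] turn [ 0.0007  0.0001 -0.0063]
```

Call:
drive_tool([
  [485,-73,10,0,0,-0.006,0],
  [485,-73,20,0,0,-0.006,0],
  [485,-73,40,0,0,-0.006,0],
  [485,-73,62,0,0,-0.006,0],
  [485,-73,62,0,0,-0.006,0],
])

```text
clock: 2.17
tcp_pos: [0.4933, 0.1518, 0.1908]
eef_rot: [[0.148, 0.989, 0.001], [0.989, -0.148, 0.0], [0.0, 0.001, -1.0]]
contact_force: [0.6, 0.1, 0.3]
gripper_width: 0.0912
```

```bash
python3 -c "
from h import *
go((.4951,.3312,.16),81.5)"
```

```text
t 2.175 tcp [0.4933 0.1518 0.1908] phi 81.5 j [ 14.5   7.6 121.5  -0.   50.9  23. ] w 0.0912 F [0.6  0.09 0.32] M [-0.018 -0.108  0.014]
shift [177.7 -24.8  30.8] turn [ 0.0008 -0.0003 -0.0001]
```

Call:
drive_tool([
  [178,-25,31,0,0,0,0],
  [178,-25,31,0,0,0,0],
  [178,-25,31,0,0,0,0],
  [178,-25,31,0,0,0,0.2],
  [178,-25,31,0,0,0,0.2],
])

```text
clock: 2.8
tcp_pos: [0.4948, 0.3291, 0.1596]
eef_rot: [[0.147, 0.989, -0.0], [0.989, -0.147, -0.0], [-0.0, -0.0, -1.0]]
contact_force: [-0.5, 0.2, -0.3]
gripper_width: 0.0748
```

```bash
python3 -c "
from h import *
go((.4951,.3312,.032),81.5)
s=cam('scene');c=cam('top')
crop(s,350,200,490,320,5,'pics/s1.png');crop(c,40,160,200,280,5,'pics/t1.png')
st=ctrl.get_state();T=st['tcp_pos'];R=st['eef_rot'];w=st['gripper_width']/2
P=[T+R@[0,g*w,.008] for g in(-1,1)]+[T]+[T+R@[g*.016,k*w,.008] for g in(-1,1) for k in(-1,1)]
print((proj(s,P)-[350,200])*5);print((proj(c,P)-[40,160])*5)
"
```

```text
t 2.8 tcp [0.4948 0.3291 0.1596] phi 81.52 j [ 31.4  17.1 113.4  -0.   49.5  39.9] w 0.0748 F [-0.48  0.18 -0.33] M [-0.022 -0.122  0.015]
shift [  2.2   0.  127.6] turn [-0.0004  0.0005  0.0004]
[[393.82114754 221.74485717]
 [291.14249928 318.7732882 ]
 [348.2489412  255.77992185]
 [359.34811818 200.75025712]
 [256.1883019  295.85612506]
 [428.98182082 243.15824284]
 [326.82552457 342.16829576]]
[[276.9916936  428.52519596]
 [314.33875007 230.80898372]
 [285.60998936 328.91984747]
 [320.16619262 435.48267255]
 [357.24700574 237.68459379]
 [233.83380672 421.57039638]
 [271.44689958 223.93600242]]
```

View pics/s1.png

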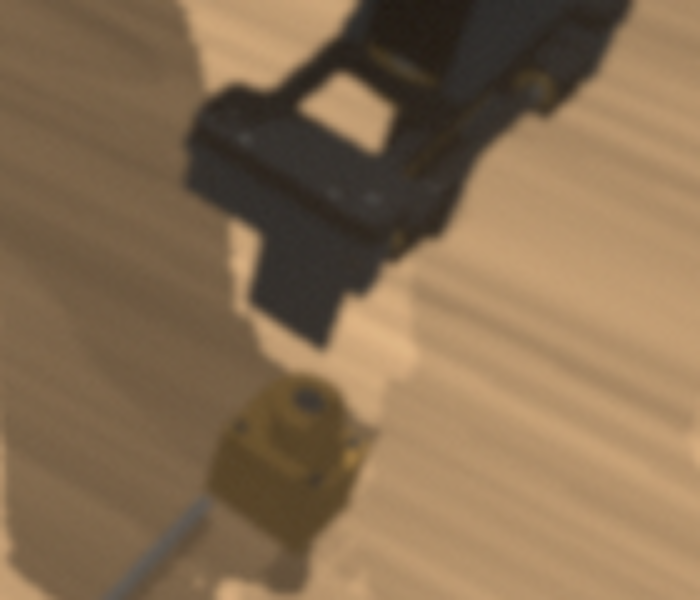

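View pics/t1.png

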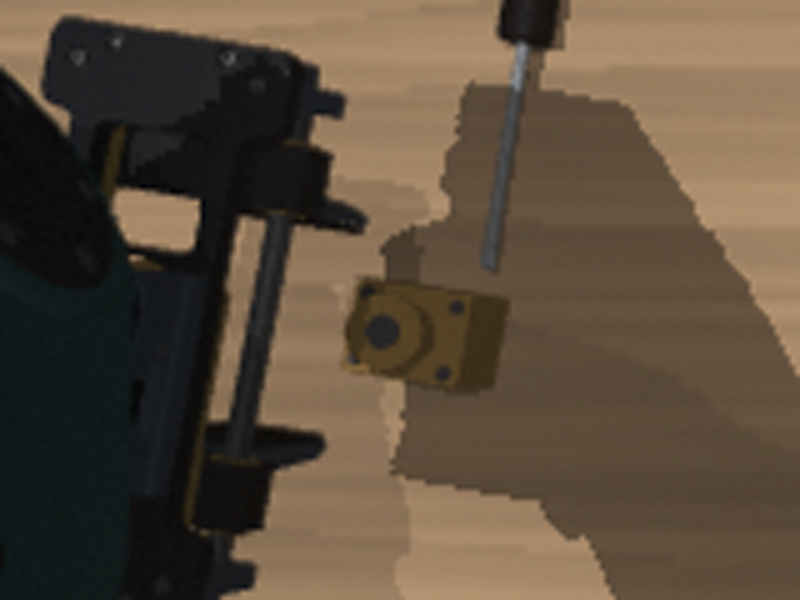

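Call:
drive_tool([
  [2,0,50,0,0,0,0.2],
  [2,0,100,0,0,0,0.2],
  [2,0,127,0,0,0,0.2],
  [2,0,127,0,0,0,0.2],
  [2,0,127,0,0,0,0.5],
])

```text
clock: 3.52
tcp_pos: [0.4963, 0.3313, 0.0341]
eef_rot: [[0.149, 0.989, 0.001], [0.989, -0.149, 0.001], [0.001, 0.001, -1.0]]
contact_force: [-0.1, 0.6, 0.2]
gripper_width: 0.0655
```

```bash
python3 -c "
from h import *
go((.4951,.3312,.032),81.5)"
```

```text
t 3.525 tcp [0.4963 0.3313 0.0341] phi 81.45 j [ 31.5  28.7 114.2  -0.   37.   40. ] w 0.0655 F [-0.09  0.57  0.23] M [ 0.036 -0.024  0.027]
shift [-0.3 -1.1  2.1] turn [ 0.0012 -0.001  -0.0009]
```

Call:
drive_tool([
  [0,0,0,0,0,0,1],
  [0,0,0,0,0,0,1],
  [0,0,0,0,0,0,1],
  [0,0,0,0,0,0,1],
  [0,0,0,0,0,0,1],
])

```text
clock: 4.15
tcp_pos: [0.4956, 0.3316, 0.0334]
eef_rot: [[0.148, 0.989, 0.0], [0.989, -0.148, 0.0], [0.0, 0.0, -1.0]]
contact_force: [-1.9, -2.1, 8.9]
gripper_width: 0.0398
```

```bash
python3 -c "
from h import *
go((.4951,.3312,.15),81.5)
s=cam('scene');c=cam('top')
crop(s,350,220,470,320,5,'pics/s2.png');crop(c,60,180,180,280,5,'pics/t2.png')"
```

```text
t 4.15 tcp [0.4956 0.3316 0.0334] phi 81.5 j [ 31.5  28.7 114.2  -0.   37.   40.1] w 0.0398 F [-1.94 -2.09  8.94] M [-0.4    0.246 -0.076]
shift [  -0.4   -0.4 -116.6] turn [ 0.0004 -0.0003 -0.    ]
```

View pics/t2.png

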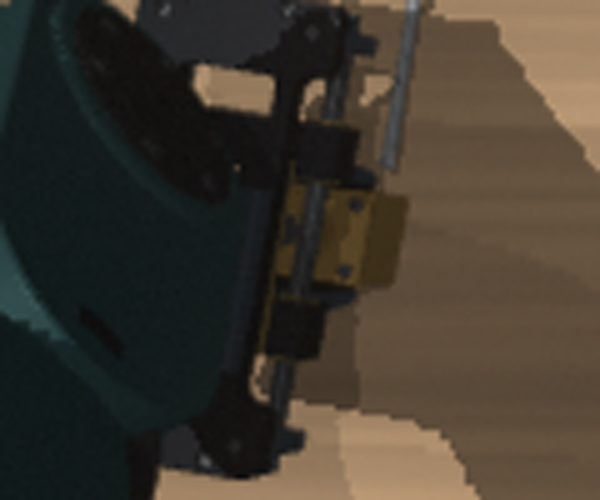

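View pics/s2.png

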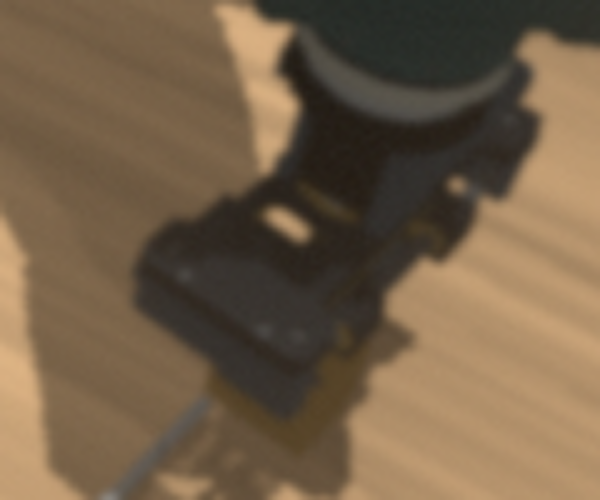

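```bash
python3 -c "
from h import *
go((.5335,-.0211,.14),104.75)"
```

```text
t 4.25 tcp [0.4956 0.3316 0.0334] phi 81.5 j [ 31.5  28.7 114.2  -0.   37.   40.1] w 0.0395 F [-1.59 -2.47  7.74] M [-0.408  0.226 -0.001]
shift [-343.2   89.6 -106.6] turn [ 5.000e-04 -2.000e-04 -4.058e-01]
```

Call:
drive_tool([
  [0,0,-40,0,0,0,1],
  [0,0,-90,0,0,0,1],
  [-50,13,-107,0,0,-0.1,1],
  [-100,26,-107,0,0,-0.2,1],
  [-150,39,-107,0,0,-0.3,1],
])

```text
clock: 4.88
tcp_pos: [0.5115, 0.1759, 0.1401]
eef_rot: [[-0.155, 0.988, 0.0], [0.988, 0.155, 0.0], [0.0, 0.0, -1.0]]
contact_force: [1.2, -0.1, -2.8]
gripper_width: 0.0396
```

```bash
python3 -c "
from h import *
go((.5335,-.0211,.14),104.75)"
```

```text
t 4.875 tcp [0.5115 0.1759 0.1401] phi 98.91 j [ 16.5  14.3 119.9  -0.   45.7   7.6] w 0.0396 F [ 1.17 -0.12 -2.81] M [-0.076 -0.175 -0.026]
shift [-198.    -8.8    0. ] turn [ 0.0005  0.     -0.1019]
```

Call:
drive_tool([
  [-50,-2,0,0,0,-0.05,1],
  [-100,-4,0,0,0,-0.1,1],
  [-150,-7,0,0,0,-0.102,1],
  [-185,-8,0,0,0,-0.102,1],
  [-198,-9,0,0,0,-0.102,1],
])

```text
clock: 5.5
tcp_pos: [0.5326, -0.0213, 0.1397]
eef_rot: [[-0.249, 0.968, -0.0], [0.968, 0.249, -0.0], [0.0, -0.0, -1.0]]
contact_force: [-0.2, 0.3, -2.3]
gripper_width: 0.0397
```

Call:
drive_tool([
  [0,0,10,0,0,0,1],
  [0,0,15,0,0,0,1],
  [0,0,20,0,0,0,1],
  [0,0,20,0,0,0,1],
  [0,0,20,0,0,0,1],
])

```text
clock: 6.12
tcp_pos: [0.5328, -0.0195, 0.1198]
eef_rot: [[-0.251, 0.968, 0.0], [0.968, 0.251, -0.0], [-0.0, 0.0, -1.0]]
contact_force: [-0.3, -0.1, -3.3]
gripper_width: 0.0396
```

```bash
python3 -c "
from h import *
go((.5335,-.0211,.0515),104.75)
s=cam('scene');c=cam('top')
crop(s,195,140,325,270,4,'pics/s3.png');crop(c,220,140,370,265,4,'pics/t3.png')"
```

```text
t 6.125 tcp [ 0.5328 -0.0195  0.1198] phi 104.55 j [ -4.6  15.7 121.   -0.   43.3 -19.2] w 0.0396 F [-0.32 -0.06 -3.25] M [-0.026 -0.137  0.051]
shift [-1.7  0.2 68.3] turn [ 0.0001  0.     -0.0035]
```

View pics/t3.png

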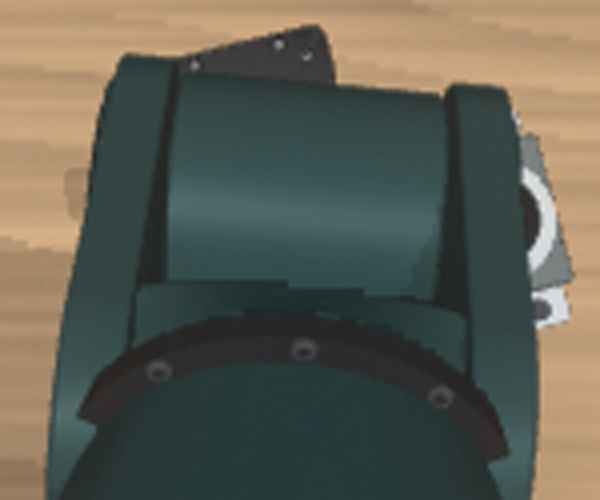

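View pics/s3.png

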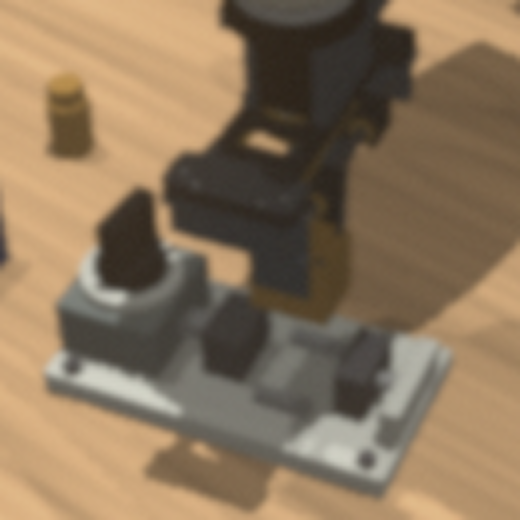

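```bash
python3 -c "
from h import *
s=cam('scene')
crop(s,240,180,310,240,10,'pics/s4.png')
st=ctrl.get_state();T=st['tcp_pos'];R=rot(104.6)
P=[T+R@[a,b,.0334] for a,b in((.025,.02),(-.025,.02),(-.025,-.02),(.025,-.02))]
print((proj(s,P)-[240,180]+.5)*10-.5)"
```

```text
[[363.32400248 427.43363702]
 [170.92214001 369.68020345]
 [240.38435399 265.41414491]
 [428.72879065 320.18629852]]
```

View pics/s4.png

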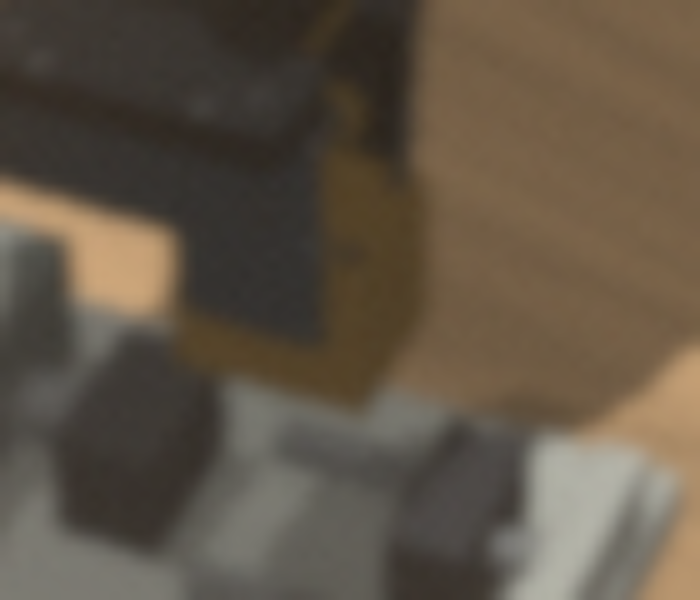

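```bash
python3 -c "
from h import *
s=cam('scene');st=ctrl.get_state();T=st['tcp_pos'];R=rot(104.6)
for a,b,p in((.025,.02,(363,408)),(-.025,.02,(172,352))):
  P=T+R@[a,b,.0334]; q=((p[0]+.5)/10-.5+240,(p[1]+.5)/10-.5+180)
  print(P, at(s,q,P[2])-P)
print((at(s,(270,215),.1)-at(s,(270,213.1),.1)))
"
```

```text
[0.54592342 0.00946805 0.08654015] [-0.00510784 -0.00399618  0.        ]
[ 0.55852689 -0.03891741  0.08654015] [-0.00485826 -0.00363411  0.        ]
[0.0050805  0.00403453 0.        ]
```

Call:
drive_tool([
  [0,0,15,0,0,0,1],
  [0,0,26,0,0,0,1],
  [0,0,26,0,0,0,1],
  [0,0,26,0,0,0,1],
  [0,0,26,0,0,0,1],
])

```text
clock: 6.95
tcp_pos: [0.533, -0.0198, 0.094]
eef_rot: [[-0.251, 0.968, 0.001], [0.968, 0.251, -0.0], [-0.0, 0.001, -1.0]]
contact_force: [1.0, 0.2, -3.4]
gripper_width: 0.0402
```

```bash
python3 -c "
from h import *
go((.5335,-.0211,.0515),104.75)
s=cam('scene')
crop(s,200,180,320,270,6,'pics/s5.png')
crop(s,235,190,305,250,11,'pics/s6.png')
st=ctrl.get_state();T=st['tcp_pos'];R=st['eef_rot']
P=[T+R@[a,b,.0334] for a,b in((.025,.02),(-.025,.02),(-.025,-.02),(.025,-.02))]
print((proj(s,P)-[235,190]+.5)*11-.5)"
```

```text
t 6.95 tcp [ 0.533  -0.0198  0.094 ] phi 104.52 j [ -4.6  18.2 121.3   0.   40.4 -19.2] w 0.0402 F [ 1.05  0.23 -3.38] M [ 0.017 -0.111 -0.037]
shift [-1.4  0.1 42.5] turn [ 0.0005  0.0002 -0.0039]
[[454.28904633 444.86401953]
 [246.42785474 381.0240232 ]
 [321.67334535 266.25148662]
 [525.23146143 326.8548598 ]]
```

View pics/s6.png

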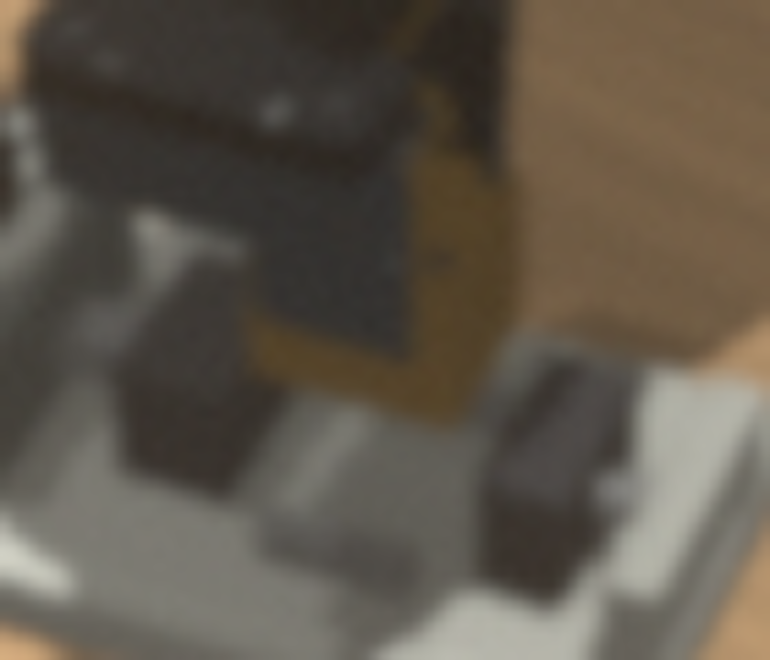

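View pics/s5.png

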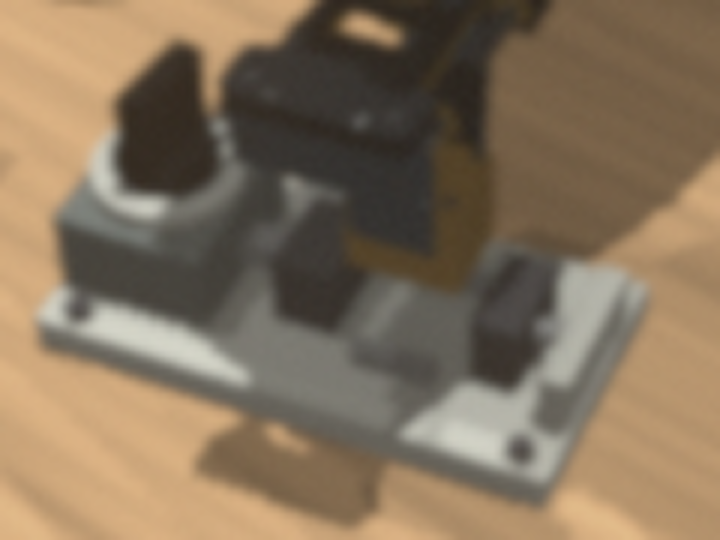

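```bash
python3 -c "
from h import *
np.set_printoptions(precision=4,suppress=True)
s=cam('scene');st=ctrl.get_state();T=st['tcp_pos']
q=lambda p:((p[0]+.5)/11-.5+235,(p[1]+.5)/11-.5+190)
q6=lambda p:((p[0]+.5)/6-.5+200,(p[1]+.5)/6-.5+180)
a=np.radians(104.7);Y=np.array([np.cos(a),np.sin(a)]);X=np.array([np.sin(a),-np.cos(a)])
loc=lambda P:np.array([P[:2]@X,P[:2]@Y])*1000
h=[at(s,q6(p),.018) for p in((79,308),(520,450))];m=(h[0]+h[1])/2
print('holes',loc(h[0]),loc(h[1]),'=> nest', loc(m)-[49.7,-36])
print('jaw',loc(at(s,q((230,495)),.018)),loc(at(s,q((240,410)),.053)),'stop',loc(at(s,q((485,585)),.018)),loc(at(s,q((480,500)),.053)))
zb=T[2]-.0334
V=[loc(at(s,q(p),zb)) for p in((452,428),(248,368))];print('valve',V,'centre',(V[0]+V[1])/2-[20,0]);print('tcp',loc(T))
"
```

```text
holes [ 557.8139 -291.7109] [558.2452 -90.6915] => nest [ 508.3295 -155.2012]
jaw [ 527.1062 -186.7675] [ 532.3852 -180.4112] stop [ 529.989  -122.4171] [ 536.937  -120.6908]
valve [array([ 526.0409, -131.9494]), array([ 526.5755, -180.8791])] centre [ 506.3082 -156.4142]
tcp [ 510.4654 -154.3842]
```

Call:
drive_tool([
  [0,1.6,0,0,0,-0.003,1],
  [0,1.6,6,0,0,-0.003,1],
  [0,1.6,13,0,0,-0.003,1],
  [0,1.6,20,0,0,-0.003,1],
  [0,1.6,24,0,0,-0.003,1],
])

```text
clock: 7.68
tcp_pos: [0.534, -0.0194, 0.069]
eef_rot: [[-0.254, 0.967, -0.001], [0.967, 0.254, 0.0], [0.0, -0.001, -1.0]]
contact_force: [-0.7, 0.7, -3.1]
gripper_width: 0.0398
```

```bash
python3 -c "
from h import *
go((.5335,-.0211,.0515),104.75)
s=cam('scene')
crop(s,235,190,305,250,11,'pics/s7.png')
"
```

```text
t 7.675 tcp [ 0.534  -0.0194  0.069 ] phi 104.69 j [ -4.6  20.9 121.3   0.   37.8 -19.3] w 0.0398 F [-0.71  0.7  -3.15] M [-0.033 -0.091  0.037]
shift [-1.6 -0.9 17.5] turn [-0.0008 -0.0003 -0.001 ]
```

View pics/s7.png

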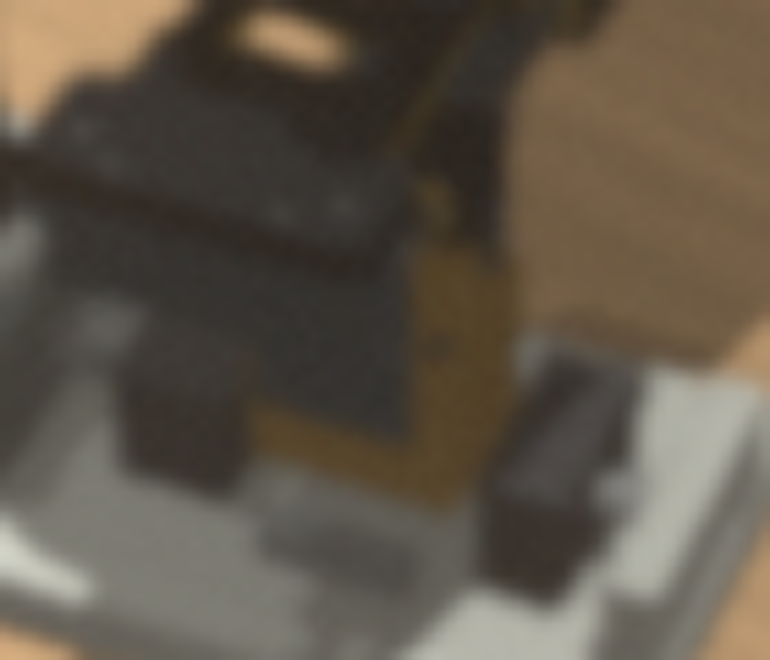

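Call:
drive_tool([
  [0,0,3,0,0,0,1],
  [0,0,6,0,0,0,1],
  [0,0,9,0,0,0,1],
  [0,0,11,0,0,0,1],
  [0,0,12,0,0,0,1],
])

```text
clock: 8.35
tcp_pos: [0.5342, -0.0194, 0.0576]
eef_rot: [[-0.254, 0.967, -0.0], [0.967, 0.254, -0.0], [0.0, -0.0, -1.0]]
contact_force: [0.6, 0.3, -2.7]
gripper_width: 0.0397
```

Call:
drive_tool([
  [0,0,2,0,0,0,1],
  [0,0,4,0,0,0,1],
  [0,0,5,0,0,0,1],
  [0,0,6,0,0,0,1],
  [0,0,6,0,0,0,1],
])

```text
clock: 8.98
tcp_pos: [0.5342, -0.0194, 0.0516]
eef_rot: [[-0.254, 0.967, -0.0], [0.967, 0.254, 0.0], [0.0, -0.0, -1.0]]
contact_force: [-0.3, -0.3, -3.7]
gripper_width: 0.0399
```

```bash
python3 -c "
from h import *
go((.5335,-.0211,.0515),104.75)
s=cam('scene')
crop(s,235,190,305,250,11,'pics/s8.png')
"
```

```text
t 8.975 tcp [ 0.5342 -0.0194  0.0516] phi 104.7 j [ -4.6  22.8 121.3   0.   35.9 -19.3] w 0.0399 F [-0.3  -0.26 -3.66] M [-0.031 -0.076 -0.013]
shift [-1.5 -1.1  0.1] turn [-0.0001 -0.0001 -0.0009]
```

View pics/s8.png

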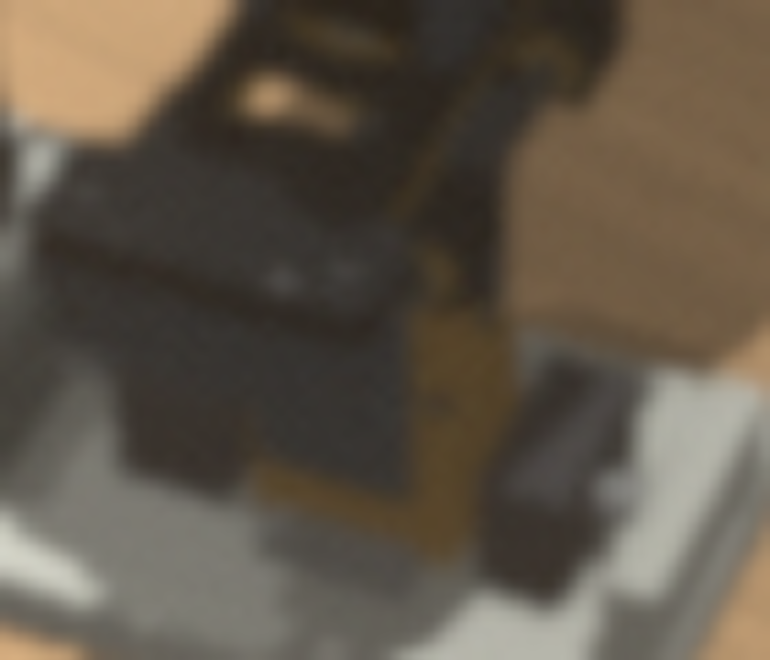

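Call:
drive_tool([
  [0,0,0.5,0,0,0,1],
  [0,0,0.8,0,0,0,1],
  [0,0,0.8,0,0,0,1],
  [0,0,0.8,0,0,0,1],
  [0,0,0.8,0,0,0,1],
])

```text
clock: 9.65
tcp_pos: [0.5344, -0.0194, 0.0514]
eef_rot: [[-0.254, 0.967, -0.0], [0.967, 0.254, 0.0], [0.0, -0.0, -1.0]]
contact_force: [-4.5, -0.8, 7.8]
gripper_width: 0.0397
```

Call:
drive_tool([
  [0,0,0.4,0,0,0,0.7],
  [0,0,0.4,0,0,0,0.4],
  [0,0,0.4,0,0,0,0.3],
  [0,0,0.4,0,0,0,0.3],
  [0,0,0.4,0,0,0,0.3],
])

```text
clock: 10.28
tcp_pos: [0.5343, -0.0194, 0.0505]
eef_rot: [[-0.254, 0.967, -0.0], [0.967, 0.254, 0.0], [0.0, -0.0, -1.0]]
contact_force: [-0.9, -0.2, 0.2]
gripper_width: 0.0636
```

Call:
drive_tool([
  [0,0,-15,0,0,0,0.3],
  [0,0,-55,0,0,0,0.3],
  [0,0,-100,0,0,0,0.3],
  [0,0,-130,0,0,0,0.3],
  [0,0,-130,0,0,0,0.3],
])

```text
clock: 10.9
tcp_pos: [0.5357, -0.0195, 0.1837]
eef_rot: [[-0.254, 0.967, 0.005], [0.967, 0.254, -0.0], [-0.002, 0.005, -1.0]]
contact_force: [0.3, 0.1, -0.6]
gripper_width: 0.064
```

```bash
python3 -c "
from h import *
go((.565,-.1305,.18),14.75)
s=cam('scene')
crop(s,195,140,325,270,5,'pics/s9.png')
"
```

```text
t 10.9 tcp [ 0.5357 -0.0195  0.1837] phi 104.7 j [ -4.6   9.9 119.6   0.   50.2 -19.3] w 0.064 F [ 0.35  0.09 -0.6 ] M [-0.039 -0.069 -0.022]
shift [-1.148e+02  1.000e-01  3.900e+00] turn [ 0.0049 -0.0024  1.5699]
```

View pics/s9.png

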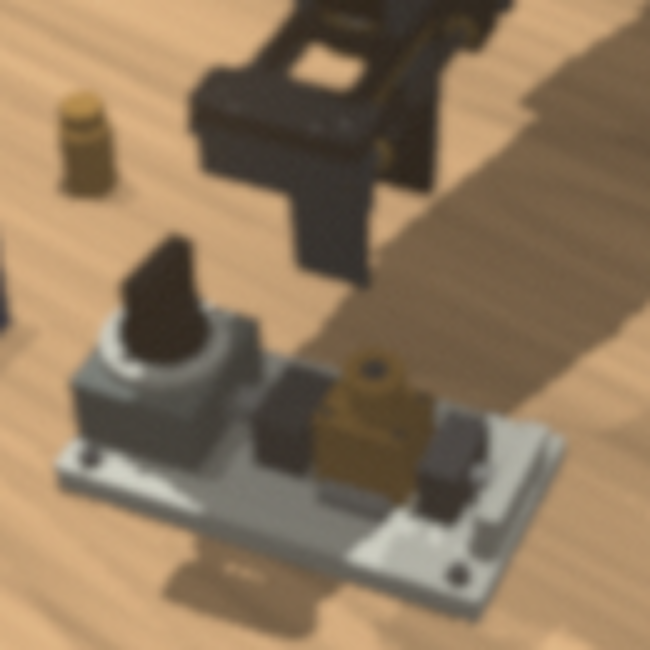

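```bash
python3 -c "
import cv2
i=cv2.imread('pics/top0.png')[170:220,315:370]
i=cv2.convertScaleAbs(i,alpha=1.0)
j=cv2.convertScaleAbs(i,alpha=3.5)
import numpy as np
cv2.imwrite('pics/k.png',cv2.resize(np.hstack([j]),None,fx=12,fy=12,interpolation=cv2.INTER_CUBIC))
i=cv2.imread('pics/scene0.png')[180:225,205:260]
cv2.imwrite('pics/ks.png',cv2.resize(cv2.convertScaleAbs(i,alpha=1.8),None,fx=12,fy=12,interpolation=cv2.INTER_CUBIC))
"
```

```text
(no output)
```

View pics/k.png

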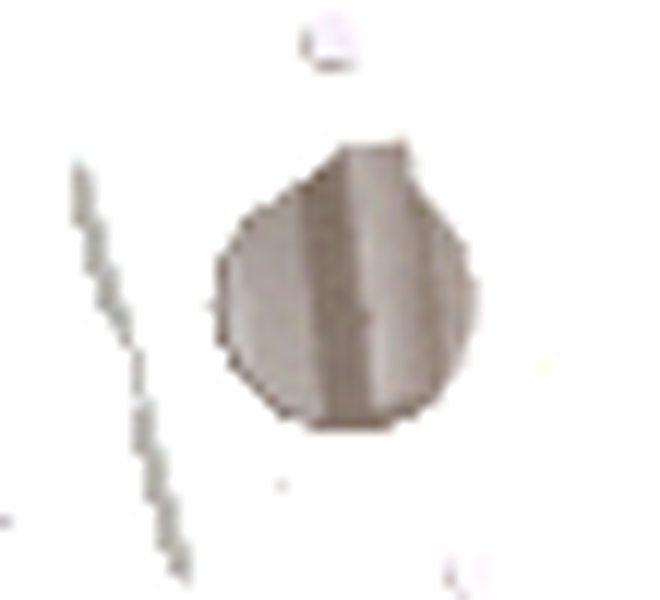

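View pics/ks.png

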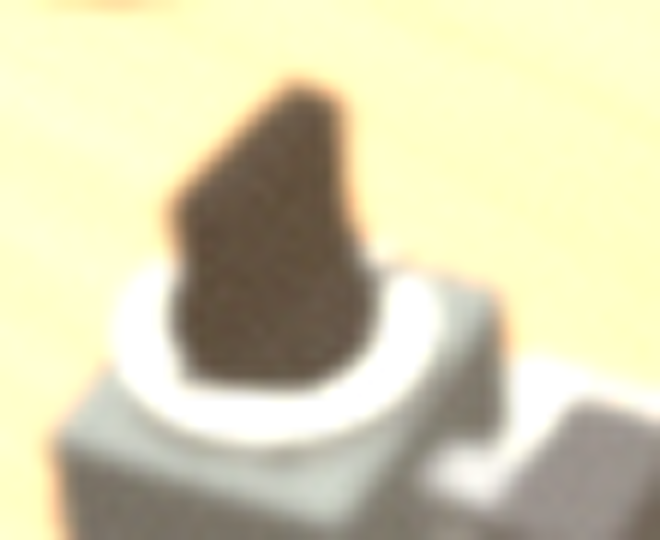

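```bash
python3 -c "
from h import *
c=cam('top');q=lambda p:((p[0]+.5)/12-.5+315,(p[1]+.5)/12-.5+170)
ang=lambda d:np.degrees(np.arctan2(d[1],d[0]))
A=[at(c,q(p),.119) for p in((345,147),(375,408),(405,146),(442,395))]
print(A,ang(A[0]-A[1]),ang(A[2]-A[3]),np.mean(A,0),np.linalg.norm(A[0]-A[1]),np.linalg.norm(A[0]-A[2]))
f=lambda p:((p[0]+.5)/6-.5+240,(p[1]+.5)/6-.5+160)
C=at(c,f((620,213)),.068)
for p in((628,292),(597,292)): print(ang(C-at(c,f(p),.068)))
"
```

```text
[array([ 0.58481602, -0.12339377,  0.119     ]), array([ 0.54282888, -0.12815593,  0.119     ]), array([ 0.58506752, -0.13303075,  0.119     ]), array([ 0.54501471, -0.13888417,  0.119     ])] 6.470816841688311 8.314499665645396 [ 0.56443178 -0.13086615  0.119     ] 0.042256333002745845 0.009640263411233108
5.714897239062496
-16.17524551381554
```

```bash
python3 -c "
from h import *
go((.5642,-.1308,.17),6.8)"
```

```text
t 11.0 tcp [ 0.5342 -0.0193  0.1809] phi 104.7 j [ -4.6  10.1 119.7   0.   50.1 -19.3] w 0.0639 F [ 0.06 -0.73  0.12] M [-0.019 -0.118  0.015]
shift [-115.4    0.8   10.9] turn [ 6.0000e-04 -4.0000e-04  1.7087e+00]
```

Call:
drive_tool([
  [-115,1,0,0,0,1.709,0.3],
  [-115,1,0,0,0,1.709,0.3],
  [-115,1,0,0,0,1.709,0.3],
  [-115,1,5,0,0,1.709,0.3],
  [-115,1,10,0,0,1.709,0.3],
])

```text
clock: 11.62
tcp_pos: [0.5637, -0.1304, 0.1691]
eef_rot: [[0.635, 0.773, -0.002], [0.773, -0.635, 0.001], [-0.001, -0.002, -1.0]]
contact_force: [-0.5, 0.4, 0.4]
gripper_width: 0.0637
```

```bash
python3 -c "
from h import *
go((.5642,-.1308,.17),6.8)"
```

```text
t 11.625 tcp [ 0.5637 -0.1304  0.1691] phi 50.61 j [-15.3  15.  115.    0.   50.1  24.1] w 0.0637 F [-0.49  0.45  0.38] M [-0.029 -0.064 -0.028]
shift [ 0.   0.7 -0.9] turn [-0.0016  0.0016  0.7646]
```

Call:
drive_tool([
  [0,0.5,0,0,0,0.76,0.3],
  [0,0.5,0,0,0,0.76,0.3],
  [0,0.5,0,0,0,0.76,0.4],
  [0,0.5,0,0,0,0.76,0.5],
  [0,0.5,0,0,0,0.76,0.5],
])

```text
clock: 12.25
tcp_pos: [0.5642, -0.1305, 0.1695]
eef_rot: [[0.992, 0.13, -0.002], [0.13, -0.992, 0.001], [-0.002, -0.001, -1.0]]
contact_force: [0.0, -0.7, -0.4]
gripper_width: 0.0453
```

```bash
python3 -c "
from h import *
go((.5642,-.1308,.093),6.8)
s=cam('scene')
crop(s,195,120,325,250,5,'pics/s10.png')"
```

```text
t 12.25 tcp [ 0.5642 -0.1305  0.1695] phi 7.47 j [-15.3  15.  114.9   0.   50.1  67.2] w 0.0453 F [ 0.03 -0.71 -0.44] M [-0.02  -0.002 -0.059]
shift [ 0.1  0.4 76.5] turn [-0.0007  0.0017  0.0117]
```

View pics/s10.png

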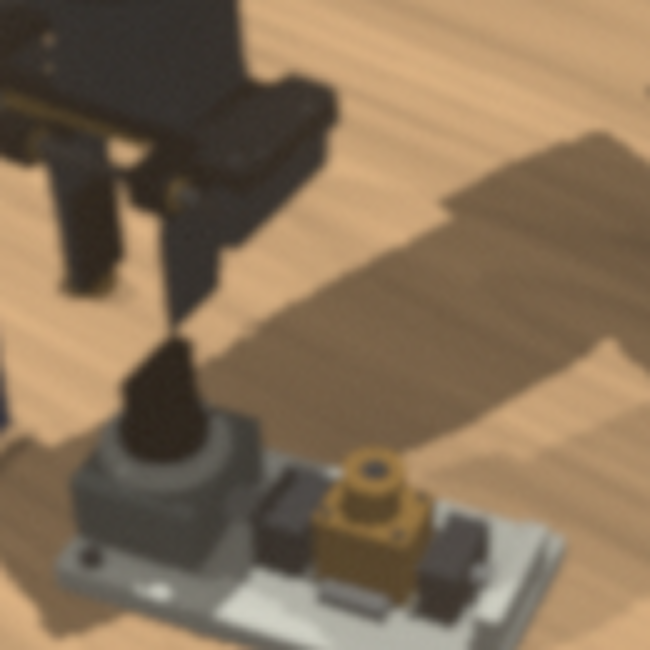

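Call:
drive_tool([
  [0,0.4,25,0,0,0.01,0.5],
  [0,0.4,50,0,0,0.01,0.5],
  [0,0.4,68,0,0,0.01,0.5],
  [0,0.4,76,0,0,0.01,0.5],
  [0,0.4,76,0,0,0.01,0.5],
])

```text
clock: 12.92
tcp_pos: [0.5648, -0.131, 0.0943]
eef_rot: [[0.993, 0.12, -0.001], [0.12, -0.993, 0.0], [-0.001, -0.0, -1.0]]
contact_force: [-0.3, 0.4, 1.2]
gripper_width: 0.0454
```

Call:
drive_tool([
  [0,0,0,0,0,0,0.7],
  [0,0,0,0,0,0,1],
  [0,0,0,0,0,0,1],
  [0,0,0,0,0,0,1],
  [0,0,0,0,0,0,1],
], grip_force=45)

```text
clock: 13.55
tcp_pos: [0.5649, -0.1303, 0.0949]
eef_rot: [[0.993, 0.119, -0.0], [0.119, -0.993, 0.001], [0.0, -0.001, -1.0]]
contact_force: [-1.3, 8.4, 5.9]
gripper_width: 0.0139
```

```bash
python3 -c "
from h import *
go((.5642,-.1308,.093),6.8)
s=cam('scene')
crop(s,195,120,325,250,5,'pics/s11.png')"
```

```text
t 13.55 tcp [ 0.5649 -0.1303  0.0949] phi 6.82 j [-1.53e+01  2.17e+01  1.16e+02  1.00e-01  4.24e+01  6.78e+01] w 0.0139 F [-1.25  8.35  5.91] M [ 1.773  0.177 -0.23 ]
shift [-0.8  0.4  1.9] turn [-0.0012 -0.0001  0.0004]
```

View pics/s11.png

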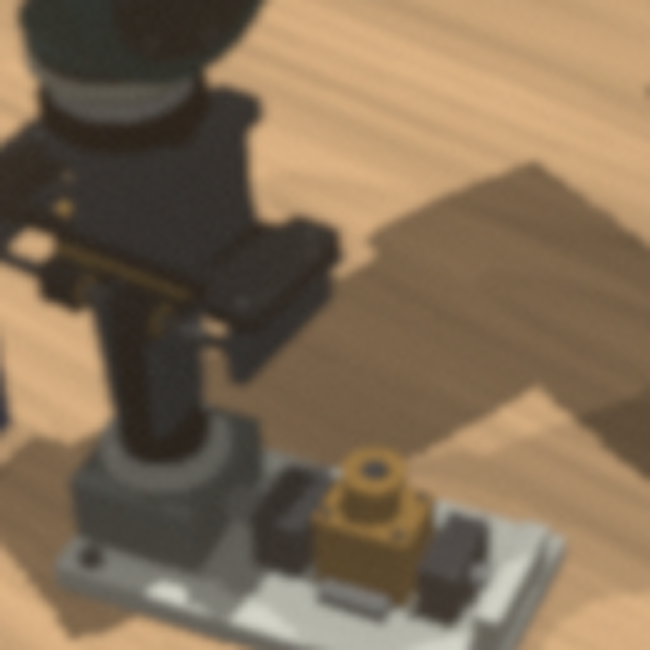

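Call:
drive_tool([
  [0,0,0,0,0,0.03,1],
  [0,0,0,0,0,0.06,1],
  [0,0,0,0,0,0.09,1],
  [0,0,0,0,0,0.12,1],
  [0,0,0,0,0,0.15,1],
])

```text
clock: 14.22
tcp_pos: [0.565, -0.1305, 0.0949]
eef_rot: [[1.0, -0.031, -0.0], [-0.031, -1.0, 0.001], [-0.0, -0.001, -1.0]]
contact_force: [-1.5, 5.7, 5.1]
gripper_width: 0.0135
```

```bash
cat > k.py <<'E'
from h import *
s=ctrl.get_state();R=s["eef_rot"]
print(round(s["clock"],2),"turned",round(np.radians(6.82)-np.arctan2(R[1,0],R[0,0]),3),"F",s["contact_force"].round(1),"Mz",s["ft_torque"].round(3),"tau6",s["tau"][5].round(3),"w",round(s["gripper_width"],4),s["tcp_pos"].round(4),s["joints"].round(1)[5])
E
python3 k.py
```

```text
14.22 turned 0.15 F [-1.5  5.7  5.1] Mz [1.216 0.21  0.182] tau6 -0.318 w 0.0135 [ 0.565  -0.1305  0.0949] 76.4
```

Call:
drive_tool([
  [0,0,0,0,0,0.03,1],
  [0,0,0,0,0,0.06,1],
  [0,0,0,0,0,0.09,1],
  [0,0,0,0,0,0.12,1],
  [0,0,0,0,0,0.15,1],
])

```text
clock: 14.85
tcp_pos: [0.5649, -0.1308, 0.0949]
eef_rot: [[0.984, -0.18, -0.0], [-0.18, -0.984, 0.0], [-0.0, -0.0, -1.0]]
contact_force: [-1.6, 4.3, 5.4]
gripper_width: 0.0135
```

```bash
python3 k.py; python3 -c "
from h import *
s=cam('scene')
crop(s,225,180,325,255,8,'pics/s12.png')"
```

```text
14.85 turned 0.3 F [-1.6  4.3  5.4] Mz [0.763 0.337 0.182] tau6 -0.276 w 0.0135 [ 0.5649 -0.1308  0.0949] 85.0
```

View pics/s12.png

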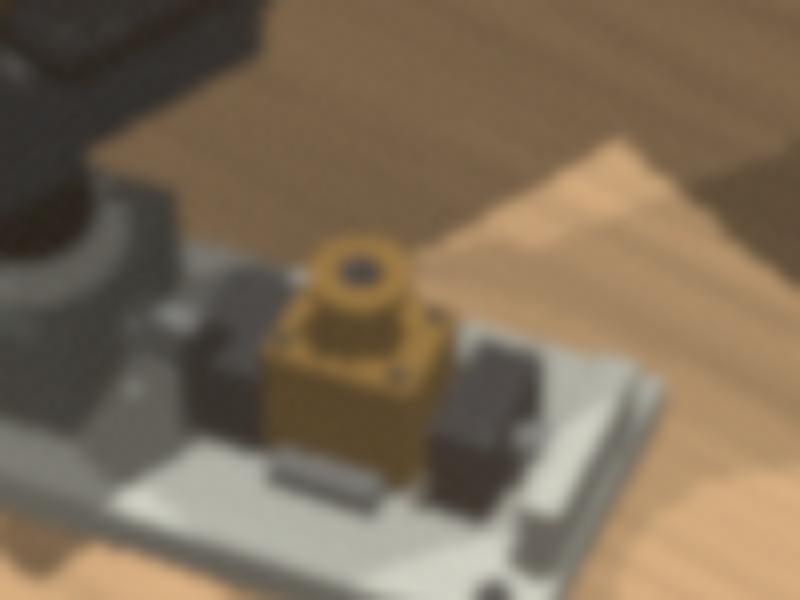

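Call:
drive_tool([
  [0,0,0,0,0,0.02,1],
  [0,0,0,0,0,0.04,1],
  [0,0,0,0,0,0.06,1],
  [0,0,0,0,0,0.08,1],
  [0,0,0,0,0,0.1,1],
])

```text
clock: 15.52
tcp_pos: [0.5649, -0.1309, 0.0949]
eef_rot: [[0.961, -0.277, -0.0], [-0.277, -0.961, 0.0], [-0.0, -0.0, -1.0]]
contact_force: [-1.6, 1.4, 5.5]
gripper_width: 0.0144
```

```bash
python3 k.py
```

```text
15.53 turned 0.399 F [-1.6  1.4  5.5] Mz [0.451 0.429 0.267] tau6 -0.108 w 0.0144 [ 0.5649 -0.1309  0.0949] 90.7
```

Call:
drive_tool([
  [0,0,0,0,0,0.015,1],
  [0,0,0,0,0,0.03,1],
  [0,0,0,0,0,0.045,1],
  [0,0,0,0,0,0.06,1],
  [0,0,0,0,0,0.08,1],
])

```text
clock: 16.15
tcp_pos: [0.5648, -0.1311, 0.0949]
eef_rot: [[0.936, -0.353, -0.0], [-0.353, -0.936, -0.0], [-0.0, 0.0, -1.0]]
contact_force: [-3.3, 0.9, 5.5]
gripper_width: 0.0135
```

```bash
python3 k.py
```

```text
16.15 turned 0.479 F [-3.3  0.9  5.5] Mz [0.163 0.533 0.243] tau6 -0.149 w 0.0135 [ 0.5648 -0.1311  0.0949] 95.3
```

Call:
drive_tool([
  [0,0,0,0,0,0.02,1],
  [0,0,0,0,0,0.04,1],
  [0,0,0,0,0,0.06,1],
  [0,0,0,0,0,0.08,1],
  [0,0,0,0,0,0.08,1],
])

```text
clock: 16.77
tcp_pos: [0.5648, -0.1311, 0.0949]
eef_rot: [[0.905, -0.426, -0.0], [-0.426, -0.905, -0.0], [-0.0, 0.0, -1.0]]
contact_force: [-2.7, -0.2, 5.9]
gripper_width: 0.0137
```

```bash
cat >> k.py <<'E'
m=[s["ft_torque"][2]]
for i in range(3): ctrl.read_camera("scene");m.append(ctrl.get_state()["ft_torque"][2])
print("mean Mz",np.round(np.mean(m),3),np.round(m,3))
E
python3 k.py;python3 -c "
from h import *
s=cam('scene')
crop(s,225,180,325,255,8,'pics/s13.png')"
```

```text
16.77 turned 0.559 F [-2.7 -0.2  5.9] Mz [-0.028  0.626  0.312] tau6 0.488 w 0.0137 [ 0.5648 -0.1311  0.0949] 99.8
mean Mz 0.304 [0.312 0.258 0.309 0.338]
```

View pics/s13.png

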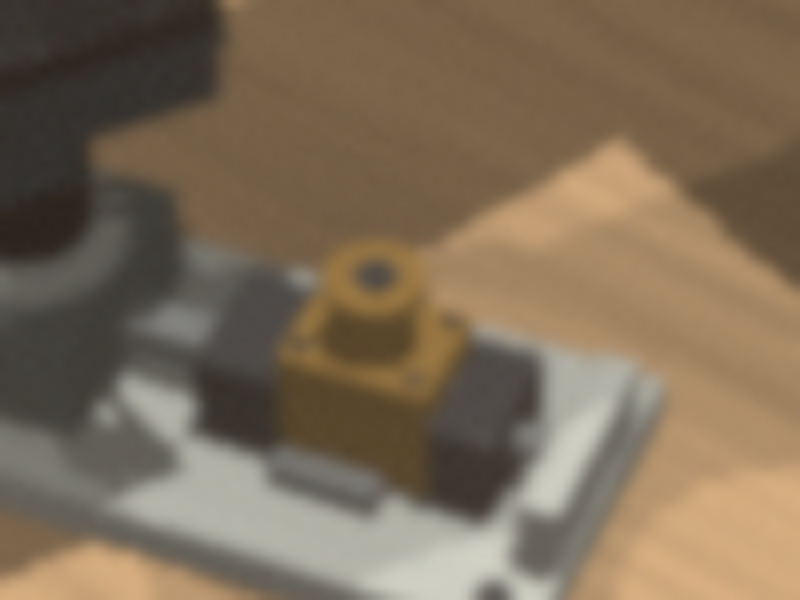

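Call:
drive_tool([
  [0,0,0,0,0,0.02,1],
  [0,0,0,0,0,0.04,1],
  [0,0,0,0,0,0.05,1],
  [0,0,0,0,0,0.05,1],
  [0,0,0,0,0,0.05,1],
])

```text
clock: 17.6
tcp_pos: [0.5648, -0.1312, 0.0949]
eef_rot: [[0.883, -0.47, -0.0], [-0.47, -0.883, -0.0], [-0.0, 0.0, -1.0]]
contact_force: [-3.4, -1.4, 6.0]
gripper_width: 0.0137
```

```bash
python3 k.py
```

```text
17.6 turned 0.609 F [-3.4 -1.4  6. ] Mz [-0.162  0.749  0.277] tau6 0.268 w 0.0137 [ 0.5648 -0.1312  0.0949] 102.7
mean Mz 0.261 [0.277 0.282 0.231 0.257]
```

Call:
drive_tool([
  [0,0,0,0,0,0.02,1],
  [0,0,0,0,0,0.04,1],
  [0,0,0,0,0,0.05,1],
  [0,0,0,0,0,0.05,1],
  [0,0,0,0,0,0.05,1],
])

```text
clock: 18.38
tcp_pos: [0.5647, -0.1313, 0.0949]
eef_rot: [[0.858, -0.514, -0.0], [-0.514, -0.858, -0.0], [-0.0, 0.001, -1.0]]
contact_force: [-4.1, -1.9, 5.5]
gripper_width: 0.014
```

```bash
python3 k.py
```

```text
18.38 turned 0.659 F [-4.1 -1.9  5.5] Mz [-0.423  0.841  0.167] tau6 0.212 w 0.014 [ 0.5647 -0.1313  0.0949] 105.6
mean Mz 0.198 [0.167 0.257 0.222 0.148]
```

Call:
drive_tool([
  [0,0,0,0,0,0.02,1],
  [0,0,0,0,0,0.04,1],
  [0,0,0,0,0,0.05,1],
  [0,0,0,0,0,0.05,1],
  [0,0,0,0,0,0.05,1],
])

```text
clock: 19.15
tcp_pos: [0.5647, -0.1314, 0.0949]
eef_rot: [[0.831, -0.556, -0.001], [-0.556, -0.831, -0.001], [-0.0, 0.001, -1.0]]
contact_force: [-4.6, -2.8, 5.9]
gripper_width: 0.0138
```

```bash
python3 k.py
```

```text
19.15 turned 0.709 F [-4.6 -2.8  5.9] Mz [-0.62   0.926  0.15 ] tau6 0.154 w 0.0138 [ 0.5647 -0.1314  0.0949] 108.4
mean Mz 0.167 [0.15  0.167 0.144 0.209]
```

Call:
drive_tool([
  [0,0,0,0,0,0.02,1],
  [0,0,0,0,0,0.04,1],
  [0,0,0,0,0,0.05,1],
  [0,0,0,0,0,0.05,1],
  [0,0,0,0,0,0.05,1],
])

```text
clock: 19.92
tcp_pos: [0.5646, -0.1315, 0.0949]
eef_rot: [[0.802, -0.597, -0.001], [-0.597, -0.802, -0.001], [-0.0, 0.001, -1.0]]
contact_force: [-4.4, -4.1, 6.3]
gripper_width: 0.0138
```

```bash
python3 k.py
```

```text
19.93 turned 0.759 F [-4.4 -4.1  6.3] Mz [-0.87   1.073  0.061] tau6 0.096 w 0.0138 [ 0.5646 -0.1315  0.0949] 111.3
mean Mz 0.099 [0.061 0.094 0.135 0.106]
```

Call:
drive_tool([
  [0,0,0,0,0,0.02,1],
  [0,0,0,0,0,0.04,1],
  [0,0,0,0,0,0.05,1],
  [0,0,0,0,0,0.05,1],
  [0,0,0,0,0,0.05,1],
])

```text
clock: 20.7
tcp_pos: [0.5645, -0.1316, 0.0949]
eef_rot: [[0.771, -0.636, -0.001], [-0.636, -0.771, -0.001], [-0.0, 0.001, -1.0]]
contact_force: [-4.9, -5.6, 7.7]
gripper_width: 0.0139
```

```bash
python3 k.py
```

```text
20.7 turned 0.809 F [-4.9 -5.6  7.7] Mz [-0.973  1.176  0.025] tau6 0.036 w 0.0139 [ 0.5645 -0.1316  0.0949] 114.2
mean Mz 0.015 [ 0.025 -0.038  0.022  0.051]
```

Call:
drive_tool([
  [0,0,0,0,0,0.01,1],
  [0,0,0,0,0,0.02,1],
  [0,0,0,0,0,0.03,1],
  [0,0,0,0,0,0.03,1],
  [0,0,0,0,0,0.03,1],
])

```text
clock: 21.48
tcp_pos: [0.5645, -0.1316, 0.0949]
eef_rot: [[0.752, -0.659, -0.001], [-0.659, -0.752, -0.001], [-0.0, 0.001, -1.0]]
contact_force: [-5.5, -5.8, 8.2]
gripper_width: 0.0137
```

```bash
python3 k.py
```

```text
21.48 turned 0.839 F [-5.5 -5.8  8.2] Mz [-1.172  1.229  0.   ] tau6 0.0 w 0.0137 [ 0.5645 -0.1316  0.0949] 115.9
mean Mz -0.001 [ 0.     0.017  0.005 -0.025]
```

Call:
drive_tool([
  [0,0,0,0,0,0.01,1],
  [0,0,0,0,0,0.02,1],
  [0,0,0,0,0,0.03,1],
  [0,0,0,0,0,0.03,1],
  [0,0,0,0,0,0.03,1],
])

```text
clock: 22.25
tcp_pos: [0.5644, -0.1317, 0.0949]
eef_rot: [[0.732, -0.681, -0.001], [-0.681, -0.732, -0.001], [-0.0, 0.001, -1.0]]
contact_force: [-6.2, -6.2, 7.2]
gripper_width: 0.014
```

```bash
python3 k.py
```

```text
22.25 turned 0.869 F [-6.2 -6.2  7.2] Mz [-1.186  1.316 -0.011] tau6 -0.036 w 0.014 [ 0.5644 -0.1317  0.0949] 117.6
mean Mz -0.054 [-0.011 -0.064 -0.094 -0.048]
```

Call:
drive_tool([
  [0,0,0,0,0,0.01,1],
  [0,0,0,0,0,0.02,1],
  [0,0,0,0,0,0.02,1],
  [0,0,0,0,0,0.02,1],
  [0,0,0,0,0,0.02,1],
])

```text
clock: 23.02
tcp_pos: [0.5644, -0.1317, 0.0949]
eef_rot: [[0.718, -0.696, -0.001], [-0.696, -0.718, -0.001], [-0.0, 0.001, -1.0]]
contact_force: [-7.2, -5.7, 7.2]
gripper_width: 0.0136
```

```bash
python3 k.py
```

```text
23.02 turned 0.889 F [-7.2 -5.7  7.2] Mz [-1.311  1.399 -0.061] tau6 -0.063 w 0.0136 [ 0.5644 -0.1317  0.0949] 118.8
mean Mz -0.081 [-0.061 -0.091 -0.072 -0.102]
```

Call:
drive_tool([
  [0,0,0,0,0,0,0.8],
  [0,0,0,0,0,0,0.6],
  [0,0,0,0,0,0,0.5],
  [0,0,0,0,0,0,0.5],
  [0,0,0,0,0,0,0.5],
])

```text
clock: 23.8
tcp_pos: [0.5649, -0.1311, 0.0945]
eef_rot: [[0.718, -0.696, -0.0], [-0.696, -0.718, 0.0], [-0.0, -0.0, -1.0]]
contact_force: [0.2, 0.4, -0.0]
gripper_width: 0.0455
```

Call:
drive_tool([
  [0,0,-20,0,0,0,0.5],
  [0,0,-60,0,0,0,0.5],
  [0,0,-100,0,0,0,0.5],
  [0,0,-130,0,0,0,0.5],
  [0,0,-130,0,0,0,0.5],
])

```text
clock: 24.42
tcp_pos: [0.5663, -0.1314, 0.2283]
eef_rot: [[0.718, -0.696, 0.005], [-0.696, -0.718, -0.001], [0.005, -0.003, -1.0]]
contact_force: [-0.7, 0.1, -1.3]
gripper_width: 0.0454
```

```bash
python3 -c "
from h import *
go((.45,-.40,.23),-47)
s=cam('scene')
crop(s,195,150,325,255,6,'pics/s14.png')"
```

```text
t 24.425 tcp [ 0.5663 -0.1314  0.2283] phi -44.13 j [-15.4  10.5 113.3  -0.   55.9 118.8] w 0.0454 F [-0.67  0.07 -1.31] M [ 0.072 -0.041  0.016]
shift [103.6 273.7  -1.9] turn [-0.0026 -0.0045  0.0501]
```

View pics/s14.png

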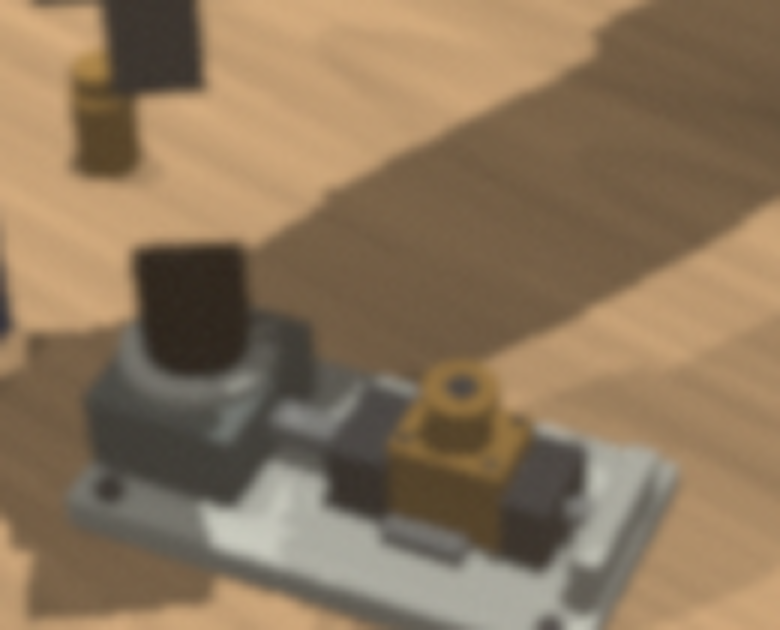

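Released clean. I'll move the arm aside so the top camera can check the knob's nose and the ridges.

Call:
drive_tool([
  [104,274,0,0,0,0,0.5],
  [104,274,0,0,0,0,0.5],
  [104,274,0,0,0,0,0.5],
  [104,274,0,0,0,0,0.5],
  [104,274,0,0,0,0,0.5],
])

```text
clock: 25.1
tcp_pos: [0.447, -0.402, 0.2239]
eef_rot: [[0.717, -0.697, -0.001], [-0.697, -0.717, 0.001], [-0.001, 0.0, -1.0]]
contact_force: [0.5, -0.4, -0.9]
gripper_width: 0.0453
```

```bash
python3 -c "
from h import *
print(ctrl.get_state()['tcp_pos'],ctrl.get_state()['clock'])
c=cam('top','pics/top2.png')
crop(c,245,160,375,255,6,'pics/t5.png')"
```

```text
[ 0.44704507 -0.40195531  0.22385059] 25.1
```

View pics/t5.png

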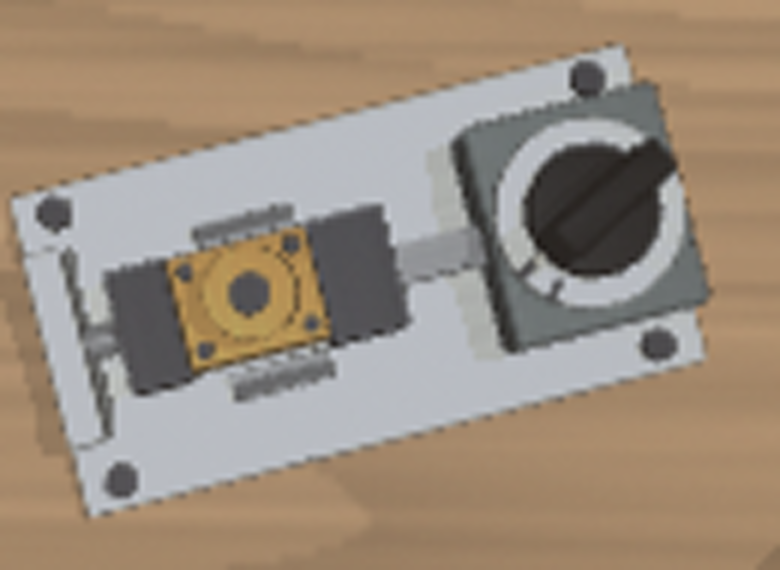

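```bash
python3 -c "
from h import *
c=cam('top');f=lambda p:((p[0]+.5)/6-.5+245,(p[1]+.5)/6-.5+160)
v=np.mean([at(c,f(p),.064) for p in((184,273),(291,243),(312,323),(205,350))],0)-[.5351,-.0192,0]
a=np.radians(104.7);print('valve in nest x,y mm',(v[0]*np.sin(a)-v[1]*np.cos(a))*1000,(v[0]*np.cos(a)+v[1]*np.sin(a))*1000)
print(ctrl.job_done())"
```

```text
valve in nest x,y mm 0.6818164314389868 5.103202318837766
the job is handed in; nothing more can be done
None
```

The valve is clamped in the nest with the clutch clicked over, and I handed the job in at about 25 s. `job_done()` gives no verdict, so this rests on my own checks.

**Placing:** I set the valve upright between the two guides and let go. There was no side load on the way down and about 8 N of contact at the bed. The scene picture showed it upright, with the gripper clear.

**Turning the knob:** I turned it clockwise by about 0.89 rad. The resisting torque fell evenly from about 0.30 N m and crossed zero at about 0.84 rad. It then reversed to about −0.08 N m, meaning the clutch was over centre. I stopped there, about 0.05 rad short of where I estimate the solid stop, then released and moved the arm away.

**Last checks (top camera):**
- **Valve:** it is held between jaw and end stop, about 0.7 mm across and 5.1 mm along from the nest's middle. The limits are 5 and 11 mm.
- **Knob:** its axis lines up with the "after" ridge.
- **Bystanders:** I never touched any of them. The sleeve looked unmoved in the last scene picture, but I did not measure where any of them ended up.

**Not measured or disagreeing:**
- **Pressing force:** I could not measure the force on the end stop. It is inferred from the torque and the pictures.
- **Camera mismatch:** the scene and top cameras disagreed by about 3.5 mm. I corrected the placing by 1.6 mm, using the held valve seen in the scene view.

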